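# Clamp the seal stone: nut by hand, then wrench

## Robot

A 6-joint arm with a two-finger parallel gripper is mounted at the origin on the work surface. World frame = base frame: x ahead of the robot, y to its left, z up, the work surface at z = 0. Lengths are in m, angles in rad, forces in N, time in s.
With the tool pointing down it reaches from about 0.225 to 0.725 m from the base axis. Payload 3.1 kg.
Tool frame: the origin (TCP) lies on the centre line of the jaws, within the pads' length; the fingertips stand 25 mm ahead of it and the grasp point (between the pads) lies 6 mm ahead of it; z points along the fingers, y is the line along which they close (so a half turn about z gives the same grasp; the last joint's range is limited). The gripper opens to 85 mm and grips with 20 to 120 N. Pads are 22 mm wide; open, the fingers measure 114 mm over their backs; the gripper's body (76 mm by 85 mm) begins 54 mm behind the grasp point. The pads swing forward as they close: fully open they stand 13 mm farther back than shut.
Start: joints at [1.014, 0.048, 0.099, 1.622, 0, 1.443], TCP at [0.218, 0.477, 0.256] pointing down, gripper open.
Joint ranges: [-2.91, 2.91], [-0.99, 1.94], [-1.21, 1.42], [-2.12, 2.29], [-1.49, 1.47], [-3.14, 3.14]. Speed limits (rad/s): [2.79, 2.79, 3.14, 3.14, 3.14, 3.14].

## Interface

Orientations are given as a unit quaternion [w, x, y, z].
In Python, from workcell import readout, eyes, job gives the robot as it stands. The module is installed in compiled form; this text tells all that it offers.
- The arm moves only by the tool move_arm, never from a script. Its argument "moves" is one flat list of numbers, 6 for each row, row after row: the shift along the tool's x, y, z as a fraction of full scale, then the turn, a rotation vector about the tool's x, y, z as a fraction of full scale. A call has exactly 10 rows; each row shifts and turns the commanded pose from where the row before left it, along the tool's axes as they then stand; what a row does not reach is not made up. Full scale, the value 1, is 30 mm for a shift and 4 degrees for a turn. A row lasts 1/8 s, in which the tool goes at most 62.5 mm and 10.7 degrees, less where a joint would pass 70% of its speed; a pose out of reach is approached as far as the arm can. A call with a number of a shift or a turn outside -1 to 1 is refused whole. A call with a gripper value outside its range is refused whole. "fingers" is the opening, from 0 (shut) to 1 (fully open), set as the call begins (left out, the last holds). The fingers move at their own pace and stop on an object; "squeeze" is the grip in N (left out, the last holds). Time passes only in rows, so rows that do not move let the fingers close, or fill a call up. It gives the time, the measured TCP pose, the force, the opening and the grip force at its end, in the units of the state.
- readout.state(): the state, without advancing time (a new reading comes with each control period).
- eyes.get_image(name): name is "side" or "top"; returns a dict with "pixels" (400x640x3 uint8, red, green, blue), "camera_matrix" (3x3 intrinsics, pixels), "k1" (the pictures are not rectified: a ray, as slopes to the right and down, at radius r is drawn at 1 + k1 r^2 times it, then the intrinsics apply), "R" (3x3) and "t" (3): a world point X has camera coordinates R X + t. Camera axes: x right, y down, z forward; pixel columns grow to the right and rows downward; lengths in m; the calibration is good to about 2 mm. A picture is of the moment at which its call begins. There is no depth.
- job.finish_job(): hands the job in; it is judged then, once.
Trained networks look in a picture, given as the dict that the camera call returned (one of the last four; its "shot" number tells which), for a name from the list of things; names that differ only in an ending like _2 or _b are one class to them, and where a whole thing is asked for, a point or a joint stands for the part that bears it (a point fixed in the world has none). Each returns a list of dicts, best first, with "score" (0 to 1); they miss things now and then, are a little off and sometimes report something else, mostly with a low value. They report only what shows in the picture. A call takes as long as a camera call. They do not tell look-alikes from the thing itself.
- eyes.boxes_of(picture, name): "position" ([x, y, z] in m, in the coordinates of the camera as it stood for that picture, good to about 4 mm: the middle of the surface that is visible of it).
The state is a dict: "clock": time; "joints": joint angles; "joint_velocities": joint speeds; "tau": joint torques, N m; "eef_pos": TCP position; "tcp_rot": TCP orientation; "contact_force": force on the tool from outside, world axes, zero at the start; "moment": the same for the moment, N m; "opening": finger opening in m; "finger_force": force on a finger pad.
Only numpy, scipy, OpenCV 4.12 (cv2) and the standard library are available. Lean on these libraries where they do the work, as an engineer would, in place of code of your own. Each camera call takes 0.05 s, during which the arm holds its last target. There are 200 camera calls.

## Task

Clamp the seal stone on the sloping carving rest: turn the brass hex nut clockwise with the fingers until it goes hand-tight (red dot at the white mark), then use the red-handled wrench to tighten it about an eighth of a turn more, so that the red dot stands at the yellow mark. Lay the wrench back flat on the desk, clear of the rest, without dropping it, and leave the ink bottle, ink stone and paste tin where they stand.

Things in the scene. Friction and masses are not known exactly. Their poses are not given: they have to be found in the camera images.
- rest: Fixed green rest, foot 170 (x) x 150 (y) mm, origin centred under the foot, z up. Its face slopes 25 degrees, low at its -x side, 120 mm high at +x. On it a steel strap along y holds a terracotta seal stone; above the strap a black disc, 84 mm in diameter, lies under the nut. The disc's white mark points uphill (+x), its yellow mark is 45 degrees clockwise from it seen from above.
- nut: Captive brass hex nut, 32 mm across flats, 37 over corners, 22 thick; it only turns. Origin at its centre; z: turning axis, out of the sloping face (leans 25 degrees to the rest's -x). x points to the corner with the red dot; flats face 30, 90, 150.. degrees from x. Disc top 21 mm below its centre, stud (18 mm wide) ends 21 mm above it, else free. Turn = rundown + tighten, clockwise from above.
- rundown (a joint): Easy turning of the nut in rad, grows clockwise; at 1.6 it stops: hand-tight, red dot at the white mark. Resists about 0.08 N m.
- tighten (a joint): Turn of the nut beyond hand-tight in rad, grows clockwise, 0 at the start; 0.785 when the red dot is at the yellow mark. Resists about 0.3 N m; hard stop at 1.5.
- wrench: Loose open-ended wrench lying flat, 0.22 kg. Red handle 120 (x) x 22 (y) x 18 (z) mm; origin at the centre of the handle's underside, x towards the steel jaws, z up. Jaws 10 mm thick (4 to 14 mm above the origin), 34 mm apart, 12 mm wide each, 58 mm over all, reach from 83 mm (throat) to 122 mm ahead of the origin, open to +x.
- jaw (a point): Point between the wrench's jaws where the nut's centre sits: 105 mm ahead of the wrench's origin, 9 mm above its underside; axes as the wrench.
- ink_bottle: Bystander: black bottle with red cap, 56 mm diameter, 120 mm tall; origin at the centre of its underside.
- ink_stone: Bystander: round dark ink stone, 100 mm diameter, 22 mm tall; origin at the centre of its underside.
- paste_tin: Bystander: round white dish with blue lid, 70 mm diameter, 34 mm tall; origin at the centre of its underside.
There are look-alikes about, which are no part of the job. What is meant by the wrench is not blue, and is the smaller of those in its own colour.

How it is judged:
On the way, in this order (a step that is already met when the one before it is completed fails the run):
1. nut run down hand-tight with the fingers (value of joint rundown above 1.5 rad and value of joint tighten below 0.25 rad), for 0.2 s.
2. nut tightened with the wrench on it (value of joint tighten between 0.5 and 1.07 rad and contact force between wrench and nut above 0.5 N), for 0.05 s.
At the end, for the whole second after the job is handed in: The nut is hand-tight (rundown above 1.35 rad) and tightened by 0.50 to 1.07 rad more (45 degrees, give or take 16); the wrench lies flat on the desk (within 0.12 rad, either face up), still, not touching the rest; the bottle, ink stone and tin stand within 30 mm of where they were (value of joint tighten between 0.5 and 1.07 rad and value of joint rundown above 1.35 rad and height (world z) of wrench below 0.025 m and (angle between wrench's own z axis and vertical below 0.12 rad or angle between wrench's own z axis and vertical above 3.02 rad) and contact force between wrench and rest below 0.1 N and linear speed of wrench below 0.02 m/s and distance of each of ink_bottle, ink_stone, paste_tin from where it was at the start of the episode below 0.03 m and angle between each of ink_bottle, ink_stone, paste_tin's own z axis and vertical below 0.2 rad).
It fails at once if the wrench is used before the nut is hand-tight (contact force between wrench and nut above 1 N and value of joint rundown below 1.2 rad).
It fails at once if the nut is tightened beyond hand-tight (by more than 0.25 rad) with the fingers or arm instead of the wrench (contact force between any of the fingers, the arm and nut above 1 N and value of joint tighten above 0.25 rad).
It fails at once if the wrench is dropped through the air from above 50 mm (contact force between wrench and anything else below 0.02 N and height (world z) of wrench above 0.05 m and linear speed of wrench above 0.3 m/s).
It fails at once if the ink bottle, ink stone or paste tin is pushed more than 30 mm or tipped (distance of any of ink_bottle, ink_stone, paste_tin from where it was at the start of the episode above 0.03 m or angle between any of ink_bottle, ink_stone, paste_tin's own z axis and vertical above 0.3 rad).
It also fails if it takes over 72 s, if anything falls off the work surface, if the arm or the gripper's body presses on something with over 40 N, if the wrist force passes 120 N, or if a joint passes its speed limit or range.

## Working session

There is one attempt and no reset: what is moved stays moved. The work goes in short steps, Python scripts to look and compute and a tool call to move; the robot and the scene stay as the last step left them, time stands still between calls to the robot, and variables do not carry over. Pictures are saved under pics/ and viewed, at most 10 in all, crops included, and the job is handed in when it is done.

Besides the shell and the picture viewer there is one more tool, called after ">>>" as name(argument=value, ...), one argument or row to a line, values as JSON. move_arm: Moves the arm, as the interface text tells. Its arguments: {"type":"object","properties":{"moves":{"type":"array"},"fingers":{"type":"number"},"squeeze":{"type":"number"}},"required":["moves"]}

```bash
mkdir -p pics
cat > h.py <<'E'
import numpy as np, cv2
from scipy.spatial.transform import Rotation as Ro
from workcell import readout, eyes, job
def und(p,u,v):
    K=np.array(p["camera_matrix"]);k=p["k1"]
    d=np.array([(u-K[0,2])/K[0,0],(v-K[1,2])/K[1,1]]);s=d.copy()
    for _ in range(30): s=d/(1+k*(s@s))
    return s
def ray(p,u,v):
    R=np.array(p["R"]);t=np.array(p["t"]);s=und(p,u,v)
    return -R.T@t, R.T@np.array([s[0],s[1],1])
def atz(p,u,v,z):
    o,d=ray(p,u,v);return o+d*(z-o[2])/d[2]
def tri(p,a,q,b):
    o1,d1=ray(p,*a);o2,d2=ray(q,*b)
    A=np.stack([d1,-d2],1);s=np.linalg.lstsq(A,o2-o1,rcond=None)[0]
    x,y=o1+s[0]*d1,o2+s[1]*d2
    return (x+y)/2,np.linalg.norm(x-y)
def proj(p,X):
    K=np.array(p["camera_matrix"]);c=np.array(p["R"])@X+np.array(p["t"]);s=c[:2]/c[2];s=s*(1+p["k1"]*(s@s))
    return np.array([K[0,0]*s[0]+K[0,2],K[1,1]*s[1]+K[1,2]])
def world(p,c): return np.array(p["R"]).T@(np.array(c)-np.array(p["t"]))
def save(p,n): cv2.imwrite(f"pics/{n}.png",p["pixels"][:,:,::-1])
E
python3 - <<'E'
from h import *
np.set_printoptions(precision=4,suppress=True)
st=readout.state();print({k:np.round(v,3) for k,v in st.items()})
for n in("side","top"):
    p=eyes.get_image(n);save(p,n+"0")
    print(n,p["k1"],np.array(p["camera_matrix"]).tolist(),np.array(p["R"]).tolist(),p["t"])
    for o in("rest","nut","wrench","jaw","ink_bottle","ink_stone","paste_tin"):
        for b in eyes.boxes_of(p,o):
            w=world(p,b["position"]);print(o,round(b["score"],2),w,proj(p,w).round())
E
```

```text
{'clock': np.float64(0.0), 'joints': array([1.014, 0.049, 0.098, 1.622, 0.   , 1.443]), 'joint_velocities': array([-0.   ,  0.003,  0.001,  0.001, -0.001,  0.002]), 'tau': array([ -0.001, -33.878,  32.002,   0.02 ,  -0.   ,   0.   ]), 'eef_pos': array([0.218, 0.477, 0.255]), 'tcp_rot': array([-0.   ,  0.213,  0.977, -0.001]), 'contact_force': array([-0.736,  0.155, -0.435]), 'moment': array([ 0.027, -0.   , -0.007]), 'finger_force': np.float64(0.0), 'opening': np.float64(0.085)}
side -0.10936298778428992 [[469.98247998186156, 0.0, 322.268844085581], [0.0, 469.98247998186156, 203.78848211957404], [0.0, 0.0, 1.0]] [[-0.9985532355756205, -0.053247331851319205, 0.007493822267388382], [-0.035098397516452336, 0.5398401545492946, -0.8410354986728983], [0.04073743012558366, -0.8400817395866365, -0.5409280290388491]] [0.5637 0.141  1.567 ]
rest 0.57 [0.6949 0.1716 0.0685] [276. 254.]
nut 0.47 [0.6627 0.1417 0.1468] [287. 228.]
wrench 0.81 [ 0.4792 -0.2788  0.0175] [348. 193.]
wrench 0.64 [ 0.43   -0.0857  0.0187] [362. 222.]
wrench 0.57 [ 0.3884 -0.4226  0.015 ] [371. 176.]
jaw 0.7 [ 0.482  -
[... 579 characters left out ...]
6, -0.0660358958853968], [0.06601101141519813, 0.01980991590444608, -0.9976222299065922]] [-0.0346  0.5919  1.5608]
rest 0.63 [0.6879 0.1086 0.0992] [276. 159.]
nut 0.52 [0.6657 0.1254 0.1515] [268. 164.]
wrench 0.8 [ 0.3875 -0.4408  0.0143] [458. 260.]
wrench 0.77 [ 0.4882 -0.2874  0.0118] [408. 227.]
wrench 0.61 [ 0.4299 -0.115   0.0193] [352. 246.]
jaw 0.94 [ 0.4291 -0.115   0.0214] [352. 247.]
jaw 0.76 [ 0.3908 -0.439   0.0194] [458. 259.]
jaw 0.68 [ 0.4872 -0.2877  0.0159] [408. 227.]
ink_bottle 0.7 [ 0.7146 -0.3189  0.0823] [421. 150.]
ink_stone 0.95 [ 0.7757 -0.1521  0.0151] [364. 134.]
paste_tin 0.82 [0.5256 0.3705 0.0328] [194. 214.]
paste_tin 0.58 [0.687  0.1116 0.0977] [276. 159.]
```

Run:
```python
import cv2
i=cv2.imread("pics/top0.png");c=i[90:300,160:500];cv2.imwrite("pics/topc.png",cv2.resize(c,None,fx=2.35,fy=2.35,interpolation=cv2.INTER_CUBIC))
i=cv2.imread("pics/side0.png");c=i[150:300,200:400];cv2.imwrite("pics/sidec.png",cv2.resize(c,None,fx=4,fy=4,interpolation=cv2.INTER_CUBIC))
```

```text
(no output)
```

View pics/topc.png

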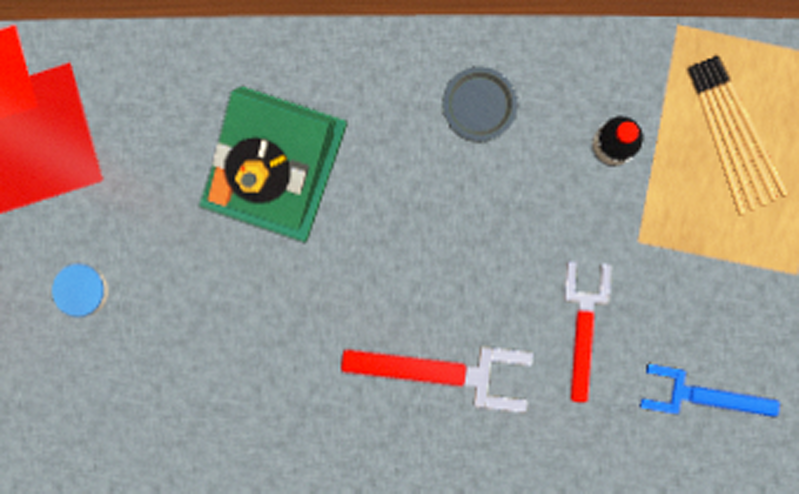

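View pics/sidec.png

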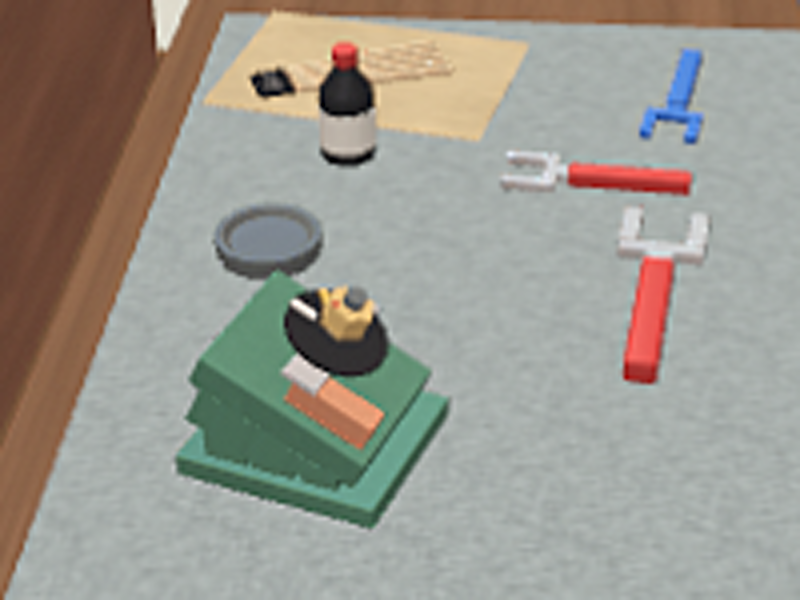

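The wrench candidates in the top view are a large red one at (352,246), a small red one at (408,227) and a blue one at (458,260). The small red one fits: it isn't blue, and its handle measures about 115 mm against about 155 mm for the other red. The red dot looks to be on the nut's left. Next I'll enlarge the nut and the chosen wrench.

Run:
```python
import cv2,numpy as np
t=cv2.imread("pics/top0.png");s=cv2.imread("pics/side0.png")
z=lambda c,f:cv2.resize(c,None,fx=f,fy=f,interpolation=cv2.INTER_CUBIC)
a=z(t[145:183,245:295],8);b=z(s[215:253,262:312],8);c=z(t[200:264,370:430],4.6)[:296,:400];d=z(s[180:217,320:380],6.6)[:244,:396]
C=np.zeros((600,800,3),np.uint8);C[:304,:400]=a;C[:304,400:]=b;C[304:304+len(c),:c.shape[1]]=c;C[304:304+len(d),400:400+d.shape[1]]=d
cv2.imwrite("pics/comp.png",C)
```

```text
(no output)
```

View pics/comp.png

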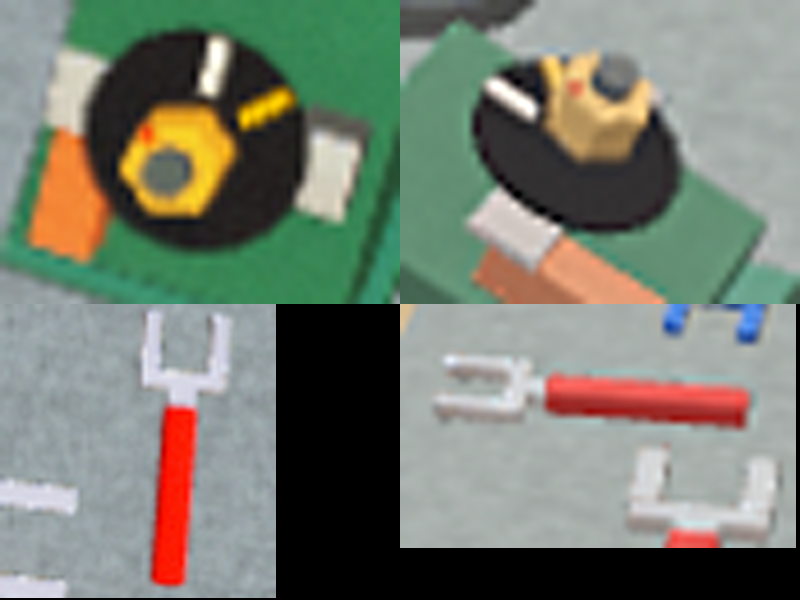

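The bottom-left of the composite is the small red wrench, centred near top (408,229), and it's the one I'll use. The top view gives the stud top at about (265.8,166.5), the red dot at (263.4,161.5) and the white mark at (271.5,153). In the side view the stud top is at about (288.9,224.6). Next step is the pose fit.

```bash
cat >> h.py <<'E'
def nutR(yaw):  # columns: rest-x along slope, y, axis
    return Ro.from_euler('ZY',[yaw,-25*np.pi/180]).as_matrix()
E
cat > nut.py <<'E'
from h import *
from scipy.optimize import least_squares
np.set_printoptions(precision=4,suppress=True)
t=eyes.get_image("top");s=eyes.get_image("side")
T=lambda x,y,ox,oy:np.array([ox+(x+.5)/8-.5,oy+(y+.5)/8-.5])
top=[T(*q,245,145) for q in[(166,172),(196,140),(217,38),(210,92),(293,96),(243,123),(147,132)]]
sid=[T(*q,262,215) for q in[(215,77),(176,143),(88,84),(137,112),(175,88)]]
def pts(v):
    R=nutR(v[3]);l=lambda r,a,z:v[:3]+R@np.array([r*np.cos(a),r*np.sin(a),z])
    st,dc,wo,wi=l(0,0,.021),l(0,0,-.0215),l(v[4],0,-.021),l(v[5],0,-.021)
    yo,yi,d=l(v[4],-np.pi/4,-.021),l(v[5],-np.pi/4,-.021),l(v[7],v[6],.0115)
    return [st,dc,wo,wi,yo,yi,d],[st,dc,wo,wi,d]
def f(v):
    a,b=pts(v);return np.concatenate([proj(t,x)-o for x,o in zip(a,top)]+[proj(s,x)-o for x,o in zip(b,sid)])
r=least_squares(f,[.67,.13,.15,-.3,.04,.022,1.0,.014])
print(r.x,"\n",f(r.x).reshape(-1,2).round(2).tolist());print("dot deg",np.degrees(r.x[6]),"yaw",np.degrees(r.x[3]))
# wrench
res=[]
for p,(a,b,c,d) in((t,(200,264,370,430)),(s,(180,205,335,380))):
    im=p["pixels"][a:b,c:d].astype(int);m=((im[...,0]>130)&(im[...,1]<90)&(im[...,2]<90)).astype(np.uint8)
    n,lab,stt,cen=cv2.connectedComponentsWithStats(m)
    want=np.array([408-c,229-a]) if p is t else np.array([358-c,195-a])
    k=1+np.argmax(stt[1:,4])if p is t else 1+np.argmin(np.linalg.norm(cen[1:]-want,axis=1))
    cc=cen[k]+[c,a];res.append(cc);vy,vx=np.nonzero(lab==k)
    P=np.array([atz(p,x+c,y+a,.018)[:2] for x,y in zip(vx,vy)]);w,V=np.linalg.eigh(np.cov(P.T));
    print(cc,stt[k],P.mean(0),np.degrees(np.arctan(V[1,1]/V[0,1])),np.ptp((P-P.mean(0))@V,axis=0))
print("tri",tri(t,res[0],s,res[1]))
a,b=T(0,0,0,0),0
c=lambda x,y:((x+.5)/4.6-.5+370,(y-304+.5)/4.6-.5+200)
for q in((152,315),(222,318),(185,380),(182,408),(168,582)):print("w",q,atz(t,*c(*q),.014))
E
python3 nut.py
```

```text
[ 0.6667  0.1312  0.1374 -0.3397  0.041   0.0198  0.8577  0.0147] 
 [[-0.29, 0.31], [-0.11, 0.06], [0.88, -0.04], [-0.15, -0.08], [-0.27, -0.18], [-0.27, -0.55], [0.19, -0.0], [0.34, -0.64], [0.28, 0.16], [0.16, -0.03], [-0.18, 0.33], [-0.11, 0.25]]
dot deg 49.14280653084197 yaw -19.46596112945376
[407.219  241.4124] [ 33  22  10  39 274] [ 0.4444 -0.2836] -4.311890880645697 [0.0221 0.1161]
[356.5536 195.0804] [  7  13  30   6 112] [ 0.4474 -0.2658] -2.73603362655335 [0.0339 0.1119]
tri (array([ 0.4453, -0.2853,  0.006 ]), np.float64(0.0025914925180697836))
w (152, 315) [ 0.5651 -0.2708  0.014 ]
w (222, 318) [ 0.563  -0.3178  0.014 ]
w (185, 380) [ 0.5216 -0.2926  0.014 ]
w (182, 408) [ 0.503  -0.2905  0.014 ]
w (168, 582) [ 0.3873 -0.2807  0.014 ]
```

```bash
cat >> h.py <<'E'
def cur():
    st=readout.state();q=st["tcp_rot"];return np.array(st["eef_pos"]),Ro.from_quat([q[1],q[2],q[3],q[0]]).as_matrix(),st
def plan(p,R,N,p0=None,R0=None):
    if p0 is None: p0,R0,_=cur()
    w=Ro.from_matrix(R0.T@R).as_rotvec()/N
    S=sum(R0@Ro.from_rotvec(w*k).as_matrix() for k in range(N))
    d=np.linalg.solve(S,p-p0)
    row=np.concatenate([d/.03,np.degrees(w)/4]);print(N,"rows of",row.round(3).tolist());return row
def toolR(z,y):
    z=z/np.linalg.norm(z);y=y-z*(y@z);y/=np.linalg.norm(y);return np.stack([np.cross(y,z),y,z],1)
NC=np.array([.6667,.1312,.1374]);NY=np.radians(-19)
def nuttool(ang,h): # tool y at ang deg from rest x, tcp at h above nut centre
    N=nutR(NY);a=np.radians(ang)
    return NC+N[:,2]*h, toolR(-N[:,2],N@np.array([np.cos(a),np.sin(a),0]))
E
python3 -c "
from h import *
plan(*nuttool(79,.075),20)"
```

```text
20 rows of [-0.848, -0.185, 0.256, -0.045, -0.309, 0.067]
```

>>> move_arm(
  moves=[-0.848,-0.185,0.256,-0.045,-0.309,0.067,-0.848,-0.185,0.256,-0.045,-0.309,0.067,-0.848,-0.185,0.256,-0.045,-0.309,0.067,-0.848,-0.185,0.256,-0.045,-0.309,0.067,-0.848,-0.185,0.256,-0.045,-0.309,0.067,-0.848,-0.185,0.256,-0.045,-0.309,0.067,-0.848,-0.185,0.256,-0.045,-0.309,0.067,-0.848,-0.185,0.256,-0.045,-0.309,0.067,-0.848,-0.185,0.256,-0.045,-0.309,0.067,-0.848,-0.185,0.256,-0.045,-0.309,0.067],
  fingers=1,
)

```text
clock: 2.15
eef_pos: [0.4294, 0.3145, 0.2036]
tcp_rot: [0.109, 0.234, 0.966, -0.008]
contact_force: [0.1, -0.5, 0.2]
opening: 0.0851
finger_force: 0.0
```

>>> move_arm(
  moves=[-0.848,-0.185,0.256,-0.045,-0.309,0.067,-0.848,-0.185,0.256,-0.045,-0.309,0.067,-0.848,-0.185,0.256,-0.045,-0.309,0.067,-0.848,-0.185,0.256,-0.045,-0.309,0.067,-0.848,-0.185,0.256,-0.045,-0.309,0.067,-0.848,-0.185,0.256,-0.045,-0.309,0.067,-0.848,-0.185,0.256,-0.045,-0.309,0.067,-0.848,-0.185,0.256,-0.045,-0.309,0.067,-0.848,-0.185,0.256,-0.045,-0.309,0.067,-0.848,-0.185,0.256,-0.045,-0.309,0.067],
  fingers=1,
)

```text
clock: 3.4
eef_pos: [0.638, 0.1404, 0.2055]
tcp_rot: [0.216, 0.253, 0.943, -0.015]
contact_force: [1.0, 0.6, 0.3]
opening: 0.0854
finger_force: 0.0
```

```bash
python3 -c "
from h import *
plan(*nuttool(79,.008),9);p,R,s=cur();print(p,s['joints'],s['contact_force'],nuttool(79,.075)[0])
p=eyes.get_image('side');i=p['pixels'][150:270,230:390,::-1];cv2.imwrite('pics/s1.png',cv2.resize(i,None,fx=5,fy=5,interpolation=cv2.INTER_CUBIC))"
```

```text
9 rows of [0.006, 0.001, 0.246, -0.0, 0.001, -0.001]
[0.63799864 0.1403693  0.20550166] [ 0.21139054  0.00693576 -0.11397072  1.06950089 -0.22059277  0.6928874 ] [1.04831887 0.62247431 0.28106181] [0.63673049 0.14151933 0.20537308]
```

View pics/s1.png

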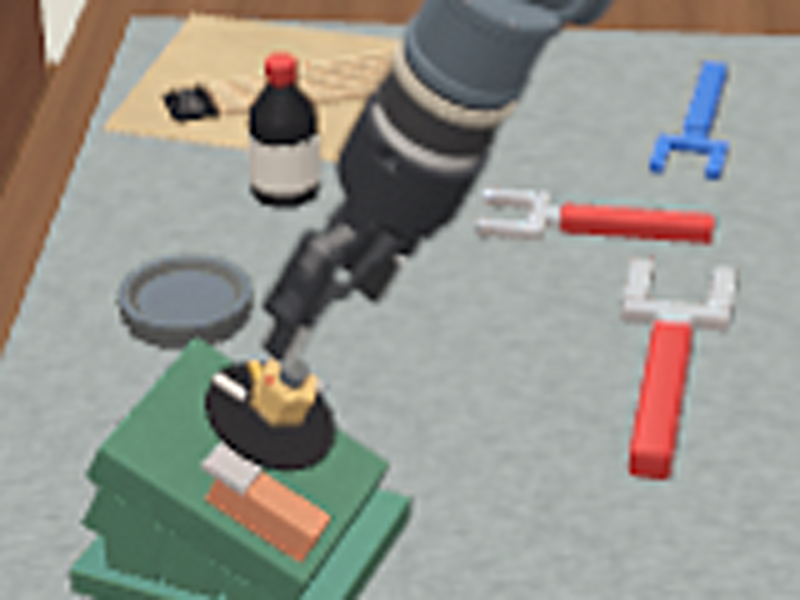

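The side view shows the gripper lined up over the nut along its axis, with the fingertips at about crop (285,345) and (375,285). I'll descend and close.

>>> move_arm(
  moves=[0,0,0.246,0,0,0,0,0,0.246,0,0,0,0,0,0.246,0,0,0,0,0,0.246,0,0,0,0,0,0.246,0,0,0,0,0,0.246,0,0,0,0,0,0.246,0,0,0,0,0,0.246,0,0,0,0,0,0.246,0,0,0,0,0,0,0,0,0],
)

```text
clock: 4.7
eef_pos: [0.6629, 0.132, 0.144]
tcp_rot: [0.215, 0.253, 0.943, -0.015]
contact_force: [-0.8, -0.7, -0.7]
opening: 0.0855
finger_force: 0.0
```

>>> move_arm(
  moves=[0,0,0,0,0,0,0,0,0,0,0,0,0,0,0,0,0,0,0,0,0,0,0,0,0,0,0,0,0,0,0,0,0,0,0,0,0,0,0,0,0,0,0,0,0,0,0,0,0,0,0,0,0,0,0,0,0,0,0,0],
  fingers=0,
  squeeze=30,
)

```text
clock: 5.95
eef_pos: [0.663, 0.1315, 0.1459]
tcp_rot: [0.216, 0.253, 0.943, -0.016]
contact_force: [-5.5, -2.0, 4.5]
opening: 0.0316
finger_force: 33.5
```

>>> move_arm(
  moves=[0,0,-0.05,0,0,1,0,0,0,0,0,1,0,0,0,0,0,1,0,0,0,0,0,1,0,0,0,0,0,1,0,0,0,0,0,1,0,0,0,0,0,1,0,0,0,0,0,1,0,0,0,0,0,1,0,0,0,0,0,1],
)

```text
clock: 7.2
eef_pos: [0.6627, 0.1313, 0.1459]
tcp_rot: [0.208, 0.561, 0.799, 0.059]
contact_force: [-0.1, -2.8, -1.3]
opening: 0.0313
finger_force: 32.7
```

```bash
python3 -c "
from h import *
p,R,s=cur();n=nutR(NY)[:,2];y=nutR(NY).T@R[:,1];print(p,s['joints'],s['contact_force'],s['moment'],s['moment']@n,'ang',np.degrees(np.arctan2(y[1],y[0])),s['opening'])"
```

```text
[0.66273328 0.13133239 0.14588989] [ 0.18756911  0.08174845 -0.1559089   0.94989033 -0.21329742  1.37117254] [-0.13846787 -2.78919441 -1.33970389] [-0.44635735  0.40778038 -0.20070751] 0.05256560733791135 ang 38.836027700537045 0.031254802505770354
```

>>> move_arm(
  moves=[0,0,0,0,0,1,0,0,0,0,0,1,0,0,0,0,0,0.25,0,0,0,0,0,0,0,0,0,0,0,0,0,0,0,0,0,0,0,0,0,0,0,0,0,0,0,0,0,0,0,0,0,0,0,0,0,0,0,0,0,0],
)

```text
clock: 8.45
eef_pos: [0.6626, 0.1313, 0.1459]
tcp_rot: [0.203, 0.621, 0.753, 0.075]
contact_force: [1.5, -4.6, -2.2]
opening: 0.0311
finger_force: 32.5
```

```bash
python3 -c "
from h import *
p,R,s=cur();n=nutR(NY)[:,2];y=nutR(NY).T@R[:,1];print(p,s['joints'],s['contact_force'],s['moment'],s['moment']@n,'ang',np.degrees(np.arctan2(y[1],y[0])),s['opening'])
z=lambda a:cv2.resize(a[...,::-1],None,fx=8,fy=8,interpolation=cv2.INTER_CUBIC)
cv2.imwrite('pics/n2.png',np.hstack([z(eyes.get_image('top')['pixels'][145:183,245:295]),z(eyes.get_image('side')['pixels'][215:253,262:312])]))"
```

```text
[0.6626459  0.13132934 0.14586165] [ 0.18760028  0.08173453 -0.15591822  0.95011348 -0.21332474  1.52540667] [ 1.52786382 -4.57732583 -2.21266426] [-0.81966835  0.3272485  -0.24998463] 0.14599752457311463 ang 30.00331218063627 0.031092450816064144
```

View pics/n2.png

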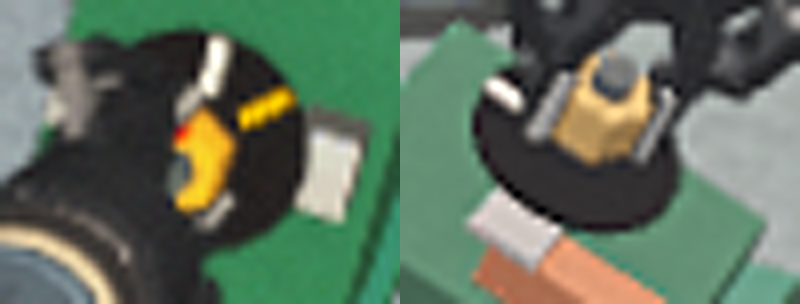

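>>> move_arm(
  moves=[0,0,0,0,0,0.75,0,0,0,0,0,0,0,0,0,0,0,0,0,0,0,0,0,0,0,0,0,0,0,0,0,0,0,0,0,0,0,0,0,0,0,0,0,0,0,0,0,0,0,0,0,0,0,0,0,0,0,0,0,0],
)

```text
clock: 9.8
eef_pos: [0.6626, 0.1313, 0.1459]
tcp_rot: [0.201, 0.641, 0.737, 0.08]
contact_force: [1.2, -4.8, -1.8]
opening: 0.0314
finger_force: 32.5
```

```bash
python3 -c "
from h import *
p,R,s=cur();n=nutR(NY)[:,2];y=nutR(NY).T@R[:,1];print(p,s['contact_force'],s['moment'],s['moment']@n,'ang',np.degrees(np.arctan2(y[1],y[0])),s['opening'])
t=eyes.get_image('top');q=eyes.get_image('side');N=nutR(NY)
for a in(-10,0,10):
  X=NC+N@[.0147*np.cos(np.radians(a)),.0147*np.sin(np.radians(a)),.0115];print(a,(proj(t,X)-[244.5,144.5])*8)
im=t['pixels'][155:172,260:275].astype(int);m=(im[...,0]>150)&(im[...,1]<90);v,u=np.nonzero(m);print('dot',np.c_[u,v]*8+[(260-245)*8+4,(155-145)*8+4])
"
```

```text
[0.66262896 0.13134913 0.14585681] [ 1.20634194 -4.83276874 -1.78524085] [-0.7072678   0.27804133 -0.33199124] 0.01998930409895394 ang 26.989162364275437 0.03141007378558154
-10 [188.30383566 132.49525101]
0 [181.70028308 129.60823536]
10 [174.78642848 127.86698686]
dot [[180 132]]
```

>>> move_arm(
  moves=[0,0,0,0,0,0,0,0,0,0,0,0,0,0,0,0,0,0,0,0,0,0,0,0,0,0,-0.4,0,0,0,0,0,-0.5,0,0,0,0,0,-0.6,0,0,0,0,0,-0.6,0,0,0,0,0,-0.6,0,0,0,0,0,-0.6,0,0,0],
  fingers=0.75,
)

```text
clock: 11.15
eef_pos: [0.6228, 0.1464, 0.2379]
tcp_rot: [0.201, 0.641, 0.737, 0.081]
contact_force: [0.1, -0.2, 0.0]
opening: 0.0639
finger_force: 0.0
```

```bash
cat >> h.py <<'E'
WO=np.array([.4444,-.2836,0]);WY=np.radians(-4.5)
def wt(h): return np.array([WO[0],WO[1],h]),toolR(np.array([0,0,-1.]),np.array([-np.sin(WY),np.cos(WY),0]))
E
python3 -c "
from h import *
plan(*wt(.15),20);p,R,s=cur();print(p,s['joints'],s['contact_force'],s['opening'])"
```

```text
20 rows of [-0.294, -0.793, 0.051, 0.139, 0.307, -0.952]
[0.62280311 0.14636683 0.23785843] [ 0.22792808 -0.02757098 -0.0835304   1.13819343 -0.22598716  1.61605787] [ 0.13877979 -0.15028863  0.02678308] 0.06393415483517288
```

>>> move_arm(
  moves=[-0.294,-0.793,0.051,0.139,0.307,-0.952,-0.294,-0.793,0.051,0.139,0.307,-0.952,-0.294,-0.793,0.051,0.139,0.307,-0.952,-0.294,-0.793,0.051,0.139,0.307,-0.952,-0.294,-0.793,0.051,0.139,0.307,-0.952,-0.294,-0.793,0.051,0.139,0.307,-0.952,-0.294,-0.793,0.051,0.139,0.307,-0.952,-0.294,-0.793,0.051,0.139,0.307,-0.952,-0.294,-0.793,0.051,0.139,0.307,-0.952,-0.294,-0.793,0.051,0.139,0.307,-0.952],
  fingers=0.55,
)

```text
clock: 12.4
eef_pos: [0.4639, -0.0366, 0.1739]
tcp_rot: [0.107, 0.361, 0.925, 0.043]
contact_force: [-0.9, -0.6, 0.5]
opening: 0.0466
finger_force: 0.0
```

>>> move_arm(
  moves=[-0.294,-0.793,0.051,0.139,0.307,-0.952,-0.294,-0.793,0.051,0.139,0.307,-0.952,-0.294,-0.793,0.051,0.139,0.307,-0.952,-0.294,-0.793,0.051,0.139,0.307,-0.952,-0.294,-0.793,0.051,0.139,0.307,-0.952,-0.294,-0.793,0.051,0.139,0.307,-0.952,-0.294,-0.793,0.051,0.139,0.307,-0.952,-0.294,-0.793,0.051,0.139,0.307,-0.952,-0.294,-0.793,0.051,0.139,0.307,-0.952,-0.294,-0.793,0.051,0.139,0.307,-0.952],
)

```text
clock: 13.65
eef_pos: [0.4448, -0.2848, 0.1493]
tcp_rot: [-0.0, 0.039, 0.999, -0.001]
contact_force: [0.0, 0.8, 0.5]
opening: 0.0466
finger_force: 0.0
```

```bash
python3 -c "
from h import *
plan(*wt(.034),9);p,R,s=cur();print(p,s['joints'],s['contact_force'],s['opening'])
z=lambda a:cv2.resize(a[...,::-1],None,fx=8,fy=8,interpolation=cv2.INTER_CUBIC)
t=eyes.get_image('top')['pixels'];q=eyes.get_image('side')['pixels']
k=lambda a:cv2.resize(a[...,::-1],None,fx=5,fy=5,interpolation=cv2.INTER_CUBIC)
C=np.zeros((600,800,3),np.uint8);C[:304]=np.hstack([z(t[145:183,245:295]),z(q[215:253,262:312])]);C[304:599,:400]=k(t[195:254,365:445]);C[304:599,400:]=k(q[155:214,310:390])
cv2.imwrite('pics/n3.png',C)"
```

```text
9 rows of [0.002, 0.005, 0.427, -0.002, -0.001, 0.002]
[ 0.44476235 -0.28481168  0.14929395] [-0.695774    0.05871252 -0.10222195  1.40950516 -0.00146672 -0.61824461] [0.04824847 0.7791852  0.47580789] 0.04664684987309433
```

View pics/n3.png

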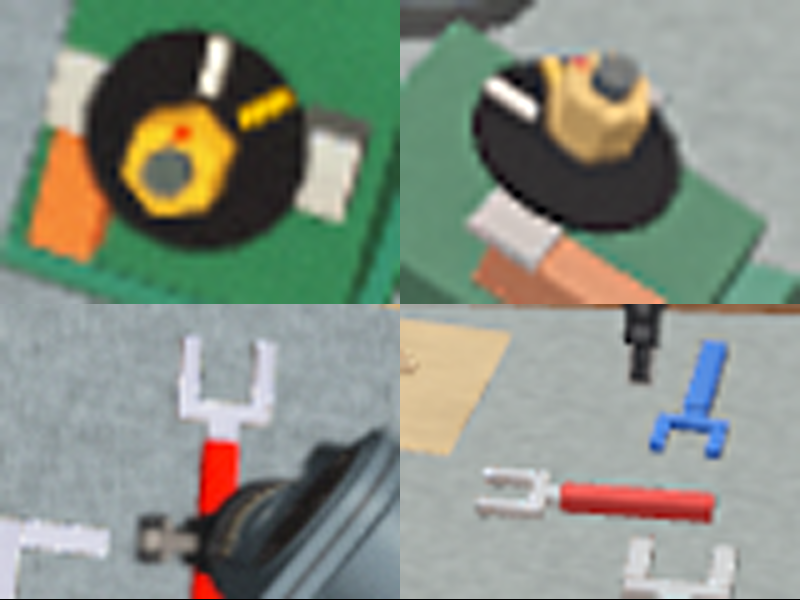

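The red dot is now at top crop (183,131), against a prediction of (182,130) for dot-at-white-mark, so the nut is hand-tight. The gripper is above the red handle and clear of the large wrench. I'll descend to the handle.

>>> move_arm(
  moves=[0,0,0.43,0,0,0,0,0,0.43,0,0,0,0,0,0.43,0,0,0,0,0,0.43,0,0,0,0,0,0.43,0,0,0,0,0,0.43,0,0,0,0,0,0.43,0,0,0,0,0,0.43,0,0,0,0,0,0.43,0,0,0,0,0,0,0,0,0],
)

```text
clock: 15.0
eef_pos: [0.4436, -0.2831, 0.0308]
tcp_rot: [-0.001, 0.04, 0.999, 0.001]
contact_force: [-1.0, 0.4, -0.0]
opening: 0.0469
finger_force: 0.0
```

>>> move_arm(
  moves=[0,0,0,0,0,0,0,0,0,0,0,0,0,0,0,0,0,0,0,0,0,0,0,0,0,0,0,0,0,0,0,0,0,0,0,0,0,0,0,0,0,0,0,0,0,0,0,0,0,0,0,0,0,0,0,0,0,0,0,0],
  fingers=0,
  squeeze=90,
)

```text
clock: 16.25
eef_pos: [0.4452, -0.2846, 0.0336]
tcp_rot: [0.001, 0.04, 0.999, -0.001]
contact_force: [-1.0, -0.2, 5.0]
opening: 0.019
finger_force: 90.1
```

>>> move_arm(
  moves=[0,0,-0.1,0,0,0,0,0,-0.2,0,0,0,0,0,-0.4,0,0,0,0,0,-0.6,0,0,0,0,0,-0.8,0,0,0,0,0,-0.8,0,0,0,0,0,-0.8,0,0,0,0,0,-0.8,0,0,0,0,0,-0.5,0,0,0,0,0,-0.2,0,0,0],
)

```text
clock: 17.5
eef_pos: [0.4452, -0.2843, 0.1903]
tcp_rot: [0.001, 0.04, 0.999, -0.001]
contact_force: [1.2, -0.4, -2.5]
opening: 0.0197
finger_force: 89.3
```

```bash
python3 -c "
from h import *
p,R,s=cur();print(p,R,s['joints'],s['contact_force'],s['moment'],s['opening'])
t=eyes.get_image('top')['pixels'];q=eyes.get_image('side')['pixels']
k=lambda a:cv2.resize(a[...,::-1],None,fx=5,fy=5,interpolation=cv2.INTER_CUBIC)
C=np.hstack([k(t[180:260,365:445]),k(q[110:190,310:390])])
cv2.imwrite('pics/n4.png',C)"
```

```text
[ 0.44515975 -0.28429084  0.19026002] [[-0.99684457  0.07936122  0.00164423]
 [ 0.07935763  0.9968439  -0.00214725]
 [-0.00180945 -0.00201    -0.99999634]] [-6.95007102e-01  4.84302892e-02 -3.14603203e-02  1.48826778e+00
 -5.96243729e-04 -6.15564782e-01] [ 1.15686117 -0.4215421  -2.5016544 ] [0.03191528 0.03749514 0.04457306] 0.01970093820641891
```

View pics/n4.png

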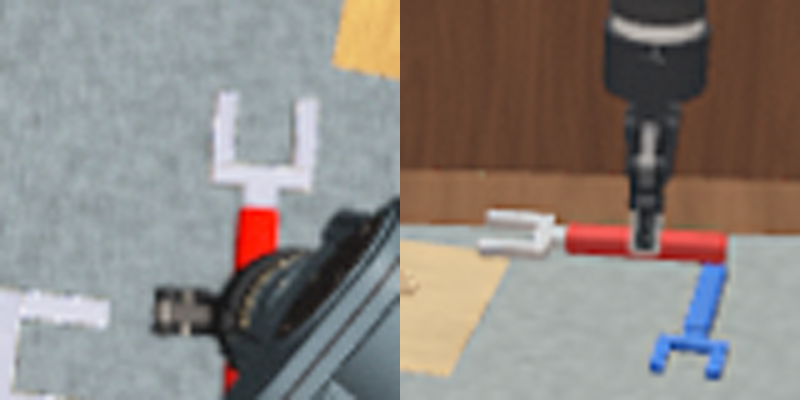

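```bash
python3 -c "
from h import *
p,R,s=cur();t=eyes.get_image('top');q=eyes.get_image('side')
T=lambda x,y:(365+(x+.5)/5-.5,180+(y+.5)/5-.5);S=lambda x,y:(310+(x+.5)/5-.5,110+(y+.5)/5-.5)
for a,b in(((308,98),(88,213)),((228,95),(82,245)),):
  X,e=tri(t,T(*a),q,S(*b));print(X,e,R.T@(X-p))
for l in((-.121,.023,.0196),(-.121,-.023,.0196),(-.059,0,.0156),(-.083,.029,.0196),(-.083,-.029,.0196)):
  X=p+R@np.array(l);print(l,(proj(t,X)-[364.5,179.5])*5,(proj(q,X)-[309.5,109.5])*5+[400,0])
"
```

```text
[ 0.56460713 -0.31595422  0.17165611] 0.0009818018808079672 [-0.1218799  -0.02225115  0.01758931]
[ 0.56676663 -0.27198018  0.16718866] 0.00047411945860675035 [-0.12053606  0.02176068  0.0220042 ]
(-0.121, 0.023, 0.0196) [226.96445736  94.67860304] [481.38013885 243.28801875]
(-0.121, -0.023, 0.0196) [309.11060687 101.26495854] [489.09729613 215.48966199]
(-0.059, 0, 0.0156) [261.23346191 209.44267769] [568.48582183 230.08082936]
(-0.083, 0.029, 0.0196) [211.29711764 162.16280978] [531.88426361 250.56134305]
(-0.083, -0.029, 0.0196) [315.03962153 170.38642708] [540.20731306 215.3347615 ]
```

```bash
cat >> h.py <<'E'
NC=np.array([.6665,.1304,.1374]);J=np.array([-.1042,0,.0246])
def eng(ang,back,up): # wrench x at ang deg from rest x
    N=nutR(NY);a=np.radians(ang);wx=N@np.array([np.cos(a),np.sin(a),0]);wy=N@np.array([-np.sin(a),np.cos(a),0])
    R=toolR(-N[:,2],wy);return NC-R@J-back*wx+up*N[:,2],R
E
python3 -c "
from h import *
T=eng(58,.06,.04);print(T,np.degrees(Ro.from_matrix(cur()[1].T@T[1]).as_rotvec()))
plan(*T,20)
p0,R0,_=cur();r=plan(*T,20)
p=p0.copy();R=R0
for k in range(20):
  p=p+R@(r[:3]*.03);R=R@Ro.from_rotvec(np.radians(r[3:]*4)).as_matrix()
  if k%4==3:print(p,p+R@J)
"
```

```text
(array([0.52078716, 0.03329981, 0.15917431]), array([[-0.73020162, -0.55419374,  0.39959342],
       [-0.64548462,  0.75127778, -0.13759105],
       [-0.22395356, -0.35840061, -0.90630779]])) [ 15.18507629 -20.73449899 -42.84191042]
20 rows of [-0.268, 0.489, 0.005, 0.19, -0.259, -0.536]
20 rows of [-0.268, 0.489, 0.005, 0.19, -0.259, -0.536]
[ 0.47782293 -0.22569346  0.18652203] [ 0.58325391 -0.21950062  0.16895056]
[ 0.50251622 -0.16355972  0.18393841] [ 0.60688313 -0.14247572  0.17272177]
[ 0.51793755 -0.09863754  0.17900602] [ 0.61861    -0.06267768  0.17311129]
[ 0.52397143 -0.03248568  0.17097118] [0.61843109 0.01788347 0.169204  ]
[0.52078716 0.03329981 0.15917431] [0.60670417 0.09717456 0.1602151 ]
```

>>> move_arm(
  moves=[-0.268,0.489,0.005,0.19,-0.259,-0.536,-0.268,0.489,0.005,0.19,-0.259,-0.536,-0.268,0.489,0.005,0.19,-0.259,-0.536,-0.268,0.489,0.005,0.19,-0.259,-0.536,-0.268,0.489,0.005,0.19,-0.259,-0.536,-0.268,0.489,0.005,0.19,-0.259,-0.536,-0.268,0.489,0.005,0.19,-0.259,-0.536,-0.268,0.489,0.005,0.19,-0.259,-0.536,-0.268,0.489,0.005,0.19,-0.259,-0.536,-0.268,0.489,0.005,0.19,-0.259,-0.536],
)

```text
clock: 18.95
eef_pos: [0.5118, -0.1307, 0.1826]
tcp_rot: [0.087, -0.148, 0.983, -0.07]
contact_force: [-0.4, -0.5, -2.2]
opening: 0.0193
finger_force: 89.3
```

>>> move_arm(
  moves=[-0.268,0.489,0.005,0.19,-0.259,-0.536,-0.268,0.489,0.005,0.19,-0.259,-0.536,-0.268,0.489,0.005,0.19,-0.259,-0.536,-0.268,0.489,0.005,0.19,-0.259,-0.536,-0.268,0.489,0.005,0.19,-0.259,-0.536,-0.268,0.489,0.005,0.19,-0.259,-0.536,-0.268,0.489,0.005,0.19,-0.259,-0.536,-0.268,0.489,0.005,0.19,-0.259,-0.536,-0.268,0.489,0.005,0.19,-0.259,-0.536,-0.268,0.489,0.005,0.19,-0.259,-0.536],
)

```text
clock: 20.2
eef_pos: [0.5206, 0.0339, 0.1597]
tcp_rot: [0.17, -0.327, 0.919, -0.136]
contact_force: [-0.6, 0.5, -1.5]
opening: 0.0192
finger_force: 89.3
```

```bash
python3 -c "
from h import *
plan(*eng(58,.055,0),10);p,R,s=cur();print(p,s['joints'],s['contact_force'],s['opening'])"
```

```text
10 rows of [-0.015, -0.001, 0.136, -0.003, 0.002, 0.005]
[0.52056847 0.03392302 0.159721  ] [ 0.01773971 -0.37401678 -0.53619742  0.99325256 -0.14594142 -0.69720856] [-0.59452685  0.455314   -1.51126177] 0.0191515681266427
```

>>> move_arm(
  moves=[-0.02,0,0.17,0,0,0,-0.02,0,0.17,0,0,0,-0.02,0,0.17,0,0,0,-0.02,0,0.17,0,0,0,-0.02,0,0.17,0,0,0,-0.02,0,0.17,0,0,0,-0.02,0,0.17,0,0,0,-0.01,0,0.17,0,0,0,0,0,0,0,0,0,0,0,0,0,0,0],
)

```text
clock: 21.45
eef_pos: [0.5405, 0.0301, 0.1241]
tcp_rot: [0.17, -0.326, 0.92, -0.136]
contact_force: [0.5, -0.3, -1.7]
opening: 0.0189
finger_force: 89.3
```

```bash
python3 -c "
from h import *
plan(*eng(58,.0,0),9);p,R,s=cur();print(p,s['joints'],s['contact_force'],s['opening'])
t=eyes.get_image('top');q=eyes.get_image('side');J2=J
for l in((-.121,.023,.0196),(-.121,-.023,.0196),(-.121,.017,.0296),(-.121,-.017,.0296)):
  X=p+R@np.array(l);print(l,(proj(t,X)-[244.5,144.5])*7,(proj(q,X)-[261.5,204.5])*7+[400,0])
k=lambda a:cv2.resize(a[...,::-1],None,fx=7,fy=7,interpolation=cv2.INTER_CUBIC)[:,:400]
cv2.imwrite('pics/n5.png',np.hstack([k(t['pixels'][145:200,245:303]),k(q['pixels'][205:260,262:320])]))"
```

```text
9 rows of [-0.206, 0.003, -0.0, -0.003, 0.0, 0.002]
[0.54052306 0.03005785 0.1241364 ] [ 0.00806414 -0.30055158 -0.55298558  0.90286578 -0.14240969 -0.70355818] [ 0.51260476 -0.30419928 -1.7432344 ] 0.018914464525215564
(-0.121, 0.023, 0.0196) [180.57278134 245.26217953] [675.29448727 180.26443517]
(-0.121, -0.023, 0.0196) [260.60745271 178.89491959] [623.92304775 101.29954067]
(-0.121, 0.017, 0.0296) [197.05349427 229.08675372] [660.02030235 184.52048295]
(-0.121, -0.017, 0.0296) [255.89556234 180.28019691] [622.30613406 126.25576377]
```

View pics/n5.png

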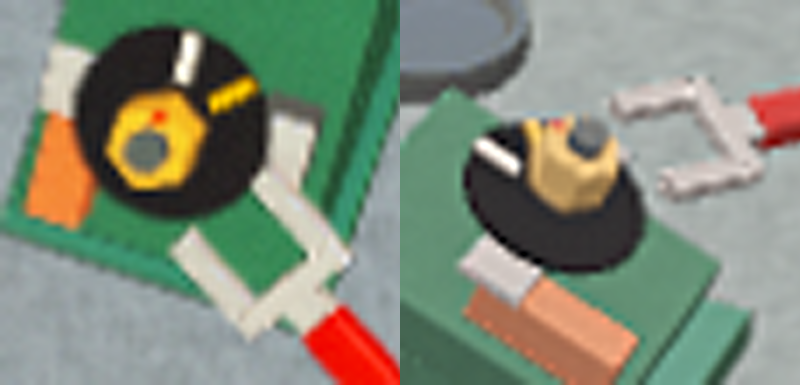

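The jaws line up with the nut: the midline between them, extended in the top crop, passes through the nut's centre at about (158,136). They're also within the nut's height in the side crop. I'll slide on.

>>> move_arm(
  moves=[-0.2,0,0.03,0,0,0,-0.2,0,0,0,0,0,-0.2,0,0,0,0,0,-0.2,0,0,0,0,0,-0.2,0,0,0,0,0,-0.2,0,0,0,0,0,-0.2,0,0,0,0,0,-0.2,0,0,0,0,0,-0.2,0,0,0,0,0,0,0,0,0,0,0],
)

```text
clock: 22.8
eef_pos: [0.5807, 0.0653, 0.1355]
tcp_rot: [0.17, -0.326, 0.92, -0.135]
contact_force: [1.0, 0.9, -1.1]
opening: 0.0188
finger_force: 89.3
```

```bash
python3 -c "
from h import *
plan(*eng(58,.0,0),9);p,R,s=cur();print(p,s['contact_force'],s['moment'],s['opening'])
t=eyes.get_image('top');q=eyes.get_image('side')
k=lambda a:cv2.resize(a[...,::-1],None,fx=7,fy=7,interpolation=cv2.INTER_CUBIC)[:,:400]
cv2.imwrite('pics/n6.png',np.hstack([k(t['pixels'][145:200,245:303]),k(q['pixels'][205:260,262:320])]))
N=nutR(NY);c=eng(58,0,0)[0]
r=plan(*eng(34,0,0),6,*eng(58,0,0))  # 24 deg
r=plan(*eng(58-20,0,0),5,*eng(58,0,0))
"
```

```text
9 rows of [-0.003, 0.002, -0.004, -0.002, 0.002, 0.002]
[0.58068469 0.06531849 0.13552432] [ 0.9548857   0.90169911 -1.10874589] [0.34347599 0.62625298 0.1463735 ] 0.01883063744233561
6 rows of [-0.008, 0.242, -0.0, 0.0, 0.0, 1.0]
5 rows of [-0.008, 0.242, -0.0, 0.0, 0.0, 1.0]
```

View pics/n6.png

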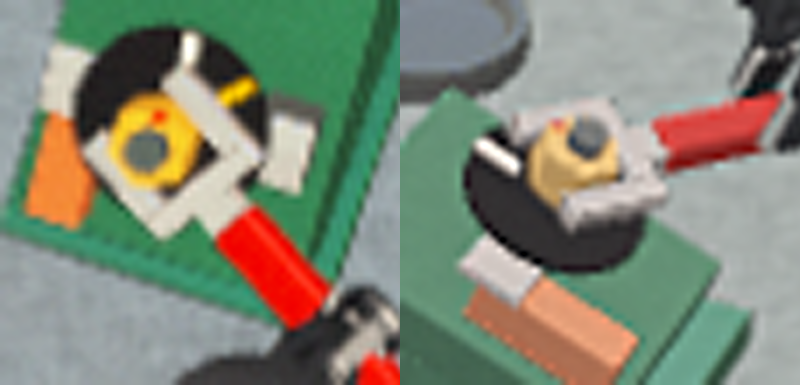

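The wrench jaws are around the nut in both views, and the contact force is about nil. I'll turn about the nut's axis.

>>> move_arm(
  moves=[-0.008,0.242,0,0,0,1,-0.008,0.242,0,0,0,1,-0.008,0.242,0,0,0,1,-0.008,0.242,0,0,0,1,-0.008,0.242,0,0,0,1,-0.008,0.242,0,0,0,1,-0.008,0.242,0,0,0,1,-0.008,0.242,0,0,0,1,-0.008,0.242,0,0,0,1,-0.008,0.242,0,0,0,1],
)

```text
clock: 24.15
eef_pos: [0.5597, 0.1314, 0.1156]
tcp_rot: [0.205, 0.008, 0.976, -0.069]
contact_force: [-1.1, 2.3, -1.8]
opening: 0.019
finger_force: 89.4
```

```bash
cat > chk.py <<'E'
from h import *
p,R,s=cur();y=nutR(NY).T@R[:,1];print('wrench ang',np.degrees(np.arctan2(y[1],y[0]))-90,s['contact_force'],s['opening'],eng(18,0,0)[0]-p)
t=eyes.get_image('top');q=eyes.get_image('side');N=nutR(NY)
for a in range(-70,1,10):
  X=NC+N@[.0147*np.cos(np.radians(a)),.0147*np.sin(np.radians(a)),.0115];print(a,proj(t,X).round(2),proj(q,X).round(2))
for n,i,(a,b,c,d) in(('t',t,(155,175,255,280)),('s',q,(215,240,275,305))):
  im=i['pixels'][a:b,c:d].astype(float);m=np.clip(im[...,0]-1.5*im[...,1]-0*im[...,2]-20,0,None);m[m<.4*m.max()]=0
  v,u=np.indices(m.shape);print(n,m.max(),(u*m).sum()/m.sum()+c,(v*m).sum()/m.sum()+a)
E
python3 chk.py
```

```text
wrench ang 18.056431491154612 [-1.06360787  2.29456432 -1.8149932 ] 0.018959867777207276 [0.00159606 0.00116857 0.0021834 ]
-70 [271.21 165.43] [288.34 222.07]
-60 [271.06 164.56] [287.54 221.83]
-50 [270.76 163.73] [286.75 221.71]
-40 [270.32 162.94] [285.99 221.7 ]
-30 [269.75 162.23] [285.27 221.8 ]
-20 [269.08 161.62] [284.64 222.01]
-10 [268.32 161.13] [284.09 222.33]
0 [267.49 160.77] [283.65 222.74]
t 80.0 263.34705882352944 167.07529411764705
s 116.5 302.6727272727273 235.02363636363637
```

>>> move_arm(
  moves=[-0.008,0.242,0,0,0,1,-0.004,0.121,0,0,0,0.5,0,0,0,0,0,0,0,0,0,0,0,0,0,0,0,0,0,0,0,0,0,0,0,0,0,0,0,0,0,0,0,0,0,0,0,0,0,0,0,0,0,0,0,0,0,0,0,0],
)

```text
clock: 25.5
eef_pos: [0.5608, 0.1419, 0.1145]
tcp_rot: [0.208, 0.058, 0.975, -0.058]
contact_force: [-4.5, 3.8, -3.3]
opening: 0.0192
finger_force: 89.5
```

```bash
cat > chk.py <<'E'
from h import *
p,R,s=cur();y=nutR(NY).T@R[:,1];print('wrench ang',np.degrees(np.arctan2(y[1],y[0]))-90,s['contact_force'],s['opening'],R.T@(eng(12,0,0)[0]-p))
t=eyes.get_image('top');q=eyes.get_image('side');N=nutR(NY)
for n,i,(a,b,c,d) in(('t',t,(156,172,262,275)),('s',q,(217,228,280,294))):
  im=i['pixels'][a:b,c:d].astype(int);m=im[...,1]/(im[...,0]+1);m[im[...,0]<120]=1
  k=np.argsort(m.ravel())[:7];print(n,[(int(x%(d-c)+c),int(x//(d-c)+a),im.reshape(-1,3)[x].tolist()) for x in k])
E
python3 chk.py
```

```text
wrench ang 12.195358719163977 [-4.45289752  3.78040437 -3.29296949] 0.01920512438342199 [-0.00211774  0.00143822 -0.00156702]
t [(270, 163, [244, 60, 0]), (269, 163, [244, 84, 14]), (270, 162, [243, 128, 23]), (269, 164, [242, 131, 30]), (270, 164, [247, 150, 26]), (269, 158, [161, 107, 35]), (271, 159, [170, 113, 38])]
s [(286, 222, [205, 108, 94]), (286, 221, [210, 139, 138]), (286, 223, [151, 112, 95]), (280, 225, [128, 99, 56]), (285, 221, [219, 170, 157]), (280, 224, [172, 136, 67]), (285, 222, [241, 191, 126])]
```

The red dot is at top (269.7,163.1) and side (286,222), which puts it at about −40°, inside the band. I'll ease off and withdraw.

>>> move_arm(
  moves=[0.004,-0.121,0,0,0,-0.5,0.1,0,0,0,0,0,0.2,0,0,0,0,0,0.25,0,0,0,0,0,0.25,0,0,0,0,0,0.25,0,0,0,0,0,0.3,0,0,0,0,0,0.3,0,0,0,0,0,0.3,0,0,0,0,0,0.2,0,-0.2,0,0,0],
)

```text
clock: 26.85
eef_pos: [0.4988, 0.1421, 0.0935]
tcp_rot: [0.207, 0.042, 0.975, -0.063]
contact_force: [-0.5, 0.0, -1.9]
opening: 0.0194
finger_force: 89.3
```

```bash
sed -i 's/eng(12,0,0)/eng(14,.06,0)/' chk.py; python3 chk.py; python3 -c "
from h import *
p0,R0,s=cur();print(p0,s['joints'])
R=wt(0)[1];T=np.array([.42,-.265,.15]);r=plan(T,R,16);p=p0.copy();Q=R0
for k in range(16):
  p=p+Q@(r[:3]*.03);Q=Q@Ro.from_rotvec(np.radians(r[3:]*4)).as_matrix()
  if k%4==3:print(p,p+Q@J)
"
```

```text
wrench ang 14.076825418467848 [-0.52813695  0.02985305 -1.89233078] 0.019372849123957925 [-0.00713114  0.00219567  0.00426699]
t [(270, 163, [245, 56, 0]), (269, 163, [244, 88, 15]), (270, 162, [242, 119, 20]), (269, 164, [242, 133, 38]), (270, 164, [247, 151, 28]), (269, 162, [238, 147, 25]), (273, 164, [170, 112, 31])]
s [(286, 222, [204, 106, 92]), (286, 221, [197, 125, 126]), (286, 223, [153, 113, 96]), (280, 225, [128, 99, 56]), (285, 221, [196, 152, 139]), (280, 224, [172, 136, 68]), (285, 222, [241, 191, 124])]
[0.49961535 0.1425884  0.09496343] [ 0.28683852 -0.28186761 -0.5935821   0.89470076 -0.24881907  0.32676825]
16 rows of [0.072, -0.866, -0.085, -0.097, 0.38, -0.007]
[0.47720473 0.04150723 0.11094714] [0.5834324  0.03192988 0.12026137]
[ 0.4565684  -0.06015533  0.12557533] [ 0.56318964 -0.06966548  0.12350961]
[ 0.43755657 -0.1623447   0.13865206] [ 0.54339171 -0.17138567  0.12523625]
[ 0.42  -0.265  0.15 ] [ 0.52387879 -0.27317544  0.1254    ]
```

>>> move_arm(
  moves=[0.1,0,-0.3,0,0,0,0.1,0,-0.3,0,0,0,0.1,0,-0.3,0,0,0,0.1,0,-0.3,0,0,0,0.1,0,-0.2,0,0,0,0.1,0,-0.2,0,0,0,0.1,0,-0.2,0,0,0,0,0,-0.2,0,0,0,0,0,0,0,0,0,0,0,0,0,0,0],
)

```text
clock: 28.2
eef_pos: [0.4571, 0.1519, 0.1403]
tcp_rot: [0.208, 0.042, 0.975, -0.062]
contact_force: [1.5, 0.6, -2.6]
opening: 0.0191
finger_force: 89.3
```

```bash
python3 -c "
from h import *
p0,R0,s=cur();print(p0,s['joints'])
plan(wt(.12)[0],wt(.12)[1],20)"
```

```text
[0.45707421 0.15186161 0.14032914] [ 0.34152688 -0.40553636 -0.59138569  1.03454909 -0.26808201  0.38035377]
20 rows of [-0.027, -0.722, 0.083, -0.078, 0.304, -0.006]
```

>>> move_arm(
  moves=[-0.027,-0.722,0.083,-0.078,0.304,-0.006,-0.027,-0.722,0.083,-0.078,0.304,-0.006,-0.027,-0.722,0.083,-0.078,0.304,-0.006,-0.027,-0.722,0.083,-0.078,0.304,-0.006,-0.027,-0.722,0.083,-0.078,0.304,-0.006,-0.027,-0.722,0.083,-0.078,0.304,-0.006,-0.027,-0.722,0.083,-0.078,0.304,-0.006,-0.027,-0.722,0.083,-0.078,0.304,-0.006,-0.027,-0.722,0.083,-0.078,0.304,-0.006,-0.027,-0.722,0.083,-0.078,0.304,-0.006],
)

```text
clock: 29.45
eef_pos: [0.4512, -0.0672, 0.1369]
tcp_rot: [0.104, 0.041, 0.993, -0.031]
contact_force: [-0.7, -0.6, -1.9]
opening: 0.0191
finger_force: 89.3
```

>>> move_arm(
  moves=[-0.027,-0.722,0.083,-0.078,0.304,-0.006,-0.027,-0.722,0.083,-0.078,0.304,-0.006,-0.027,-0.722,0.083,-0.078,0.304,-0.006,-0.027,-0.722,0.083,-0.078,0.304,-0.006,-0.027,-0.722,0.083,-0.078,0.304,-0.006,-0.027,-0.722,0.083,-0.078,0.304,-0.006,-0.027,-0.722,0.083,-0.078,0.304,-0.006,-0.027,-0.722,0.083,-0.078,0.304,-0.006,-0.027,-0.722,0.083,-0.078,0.304,-0.006,-0.027,-0.722,0.083,-0.078,0.304,-0.006],
)

```text
clock: 30.7
eef_pos: [0.4443, -0.2848, 0.1194]
tcp_rot: [-0.001, 0.039, 0.999, -0.0]
contact_force: [0.8, -0.6, -1.9]
opening: 0.0187
finger_force: 89.3
```

```bash
python3 -c "
from h import *
p0,R0,s=cur();print(p0,R0[:,2],s['contact_force'],s['opening'])
plan(wt(.037)[0],wt(.12)[1],10)"
```

```text
[ 0.44428089 -0.28477899  0.11938901] [-1.22437812e-03 -3.75036675e-04 -9.99999180e-01] [ 0.76124522 -0.60510656 -1.9307606 ] 0.01870097443175507
10 rows of [-0.0, 0.004, 0.275, -0.001, -0.002, 0.0]
```

>>> move_arm(
  moves=[0,0,0.4,0,0,0,0,0,0.45,0,0,0,0,0,0.45,0,0,0,0,0,0.45,0,0,0,0,0,0.4,0,0,0,0,0,0.25,0,0,0,0,0,0.2,0,0,0,0,0,0.15,0,0,0,0,0,0.07,0,0,0,0,0,0,0,0,0],
)

```text
clock: 31.95
eef_pos: [0.4443, -0.2836, 0.0353]
tcp_rot: [-0.0, 0.039, 0.999, 0.0]
contact_force: [-1.5, 0.2, -1.1]
opening: 0.0194
finger_force: 89.3
```

```bash
python3 -c "
from h import *
p0,R0,s=cur();print(p0,R0[:,2],s['contact_force'],s['moment'])"
```

```text
[ 0.44427619 -0.283569    0.03533092] [-2.13488873e-04  1.10568721e-05 -9.99999977e-01] [-1.46075145  0.23840021 -1.0832277 ] [0.014067   0.09172448 0.00258709]
```

Lower 2 mm more, then release and retreat.

>>> move_arm(
  moves=[0,0,0.04,0,0,0,0,0,0.03,0,0,0,0,0,0,0,0,0,0,0,0,0,0,0,0,0,0,0,0,0,0,0,0,0,0,0,0,0,0,0,0,0,0,0,0,0,0,0,0,0,0,0,0,0,0,0,0,0,0,0],
)

```text
clock: 33.2
eef_pos: [0.4444, -0.2836, 0.0335]
tcp_rot: [0.0, 0.039, 0.999, -0.0]
contact_force: [-0.8, 1.4, 5.0]
opening: 0.0193
finger_force: 90.1
```

>>> move_arm(
  moves=[0,0,0,0,0,0,0,0,0,0,0,0,0,0,0,0,0,0,0,0,0,0,0,0,0,0,0,0,0,0,0,0,0,0,0,0,0,0,-0.3,0,0,0,0,0,-0.6,0,0,0,0,0,-0.9,0,0,0,0,0,-0.9,0,0,0],
  fingers=0.55,
)

```text
clock: 34.45
eef_pos: [0.4446, -0.2838, 0.1165]
tcp_rot: [0.001, 0.039, 0.999, -0.0]
contact_force: [-0.2, 0.7, 0.7]
opening: 0.0466
finger_force: 0.0
```

```bash
python3 chk.py; python3 -c "
from h import *
t=eyes.get_image('top');q=eyes.get_image('side')
k=lambda a:cv2.resize(a[...,::-1],None,fx=2,fy=2,interpolation=cv2.INTER_CUBIC)
cv2.imwrite('pics/n7.png',np.vstack([k(t['pixels'][130:270,180:480]),k(q['pixels'][140:295,200:500])]))
for o in('wrench','ink_bottle','ink_stone','paste_tin'):
  for b in eyes.boxes_of(q,o):print(o,b['score'],world(q,b['position']))"
```

```text
wrench ang 13.24336758121622 [-0.23367188  0.74681336  0.68488151] 0.046647111189564563 [-0.02912595  0.43065921  0.02380131]
t [(270, 163, [244, 54, 0]), (269, 163, [244, 86, 11]), (270, 162, [241, 117, 15]), (269, 164, [241, 132, 33]), (270, 164, [248, 153, 30]), (269, 162, [237, 147, 24]), (266, 158, [167, 109, 29])]
s [(286, 222, [204, 107, 93]), (286, 221, [197, 126, 127]), (286, 223, [153, 114, 97]), (280, 225, [128, 98, 56]), (285, 221, [196, 151, 138]), (280, 224, [172, 136, 68]), (282, 223, [187, 149, 85])]
wrench 0.56 [ 0.48080266 -0.27768025  0.01498305]
wrench 0.56 [ 0.42960014 -0.08498081  0.01929205]
wrench 0.54 [ 0.38956748 -0.42628971  0.01281531]
ink_stone 0.6 [ 0.77558933 -0.14695997  0.01774336]
ink_stone 0.21 [0.52585862 0.39334064 0.03110916]
paste_tin 0.55 [0.52501313 0.39245294 0.03223926]
```

View pics/n7.png

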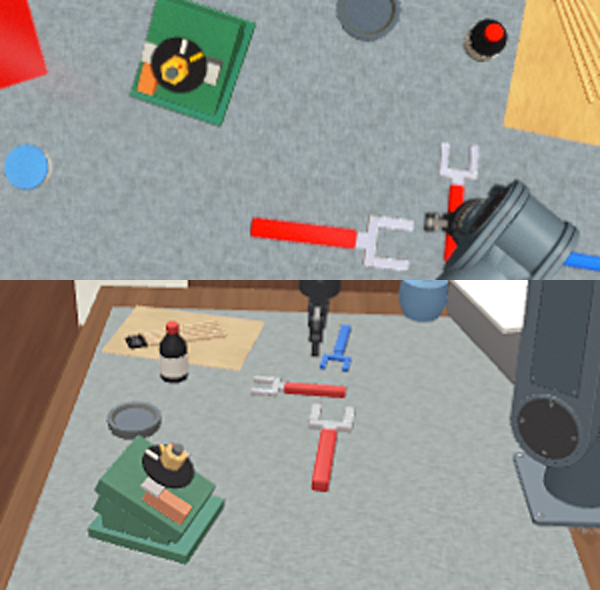

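The wrench lies flat on the desk at side crop (300,388), clear of the rest. The bottle, ink stone and tin stand where they were, and the dot is at about −40°, near the yellow mark. I'm handing in.

```bash
python3 -c "
from workcell import job
print(job.finish_job())"
```

```text
the job is handed in; nothing more can be done
None
```

I handed the job in after about 35 s of robot time. By the camera images, the nut was run down hand-tight with the fingers and tightened about 40° more with the small red wrench, which now lies flat on the desk. The bottle, ink stone and tin stand where they were. The hand-in returned no verdict.

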